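# Open the salt caddy under the braai hood

## Task

Get the salt ready for the braai: first raise the black caddy's stiff hinged lid until it leans back just past upright, about 100 degrees from closed, and let it stand there, never letting it swing right back towards its stop. Then lift the steel lid off the round pot in the caddy by its knob and set it down gently, knob up and wholly on the round cork trivet. Leave the pot standing in the caddy, the caddy lid at its angle, and the other things where they are.

Things in the scene. Friction and masses are not known exactly. Their poses are not given: they have to be found in the camera images.
- caddy: Black plastic box, fixed, 160 (x) x 330 (y) x 95 high, walls and floor 6 thick; origin under its centre on the ledge. Front is its -x side (towards the robot), hinge on its +x side; turned a little about z. No dividers: pot, slim jar and square tin stand inside in a row along its y, about 90 apart, 20 in front of its centre line, in any order
- caddy_lid (a joint): Angle of the caddy's lid about the hinge on its far (+x) upper edge: 0 closed, 1.571 upright, grows as it opens, stop at 2.36. Stiff friction hinge (about 0.5 N m): stays where it is left. Starts shut or a little ajar (up to 0.2). Lid panel 160 x 330 x 8, 0.25 kg; with its grip tab it turns within about 205 of the hinge
- lid_tab (a point): Grip point in the black tab at the middle of the lid's free edge, in the lid's plane: tab 30 wide (along the caddy's y), 12 thick, reaching 42 beyond the panel; this point is 27 beyond the panel, at mid-thickness, 187 from the hinge and 6 outside its plane. Pinched across its width it can turn between the pads as the lid swings, fingers pointing straight down all the way
- lid_hinge (a point): Point on the lid's hinge axis, at the middle of the caddy's upper far edge, 95 above the ledge; the axis runs along the caddy's y. Its frame turns with the lid
- pot: White ceramic round salt pot, 70 across, 45 high, open top with 4 wall, loose, 0.35 kg; stands in the caddy on its 6 thick floor; origin under its centre
- pot_lid: Loose steel lid of the pot, round, 72 across, about 0.12 kg; origin at the centre of its underside, z up: a plug 52 across and 5 deep (sits in the pot's mouth with 5 play all round), then the 5 thick disc, then a knob 26 tall and 22 across; 36 high in all. When on the pot its origin is 40 above the pot's
- knob (a point): On the axis of the pot lid's knob, 23 above the disc's top and 3 below the knob's top, 33 above the lid's origin: TCP height for a pinch from above with fingertips just clear of the disc
- trivet: Round cork trivet, 160 across, 12 thick, fixed to the ledge; origin under its centre. To the right of the caddy or to the left
- slim_jar: Bystander: slim capped glass jar 40 across, 70 high, stands in the caddy; origin under its centre
- tin: Bystander: square steel tin 52 wide, 52 high, stands in the caddy; origin under its centre
- spice_jar: Bystander: squat amber glass spice jar 58 across, 75 high, stands between caddy and trivet; origin under its centre
- mill: Bystander: wooden pepper mill 54 across, 150 high, stands at the back; origin under its centre
- meat_fork: Bystander: meat fork lying at the back, 305 long (its x), 16 high; origin under it near mid-length
- spatula: Bystander: green hard silicone spatula lying at the back, 280 long (its x); origin under it

How it is judged:
By the outcome, as a careful person would: the job done as asked, in the order asked, and still so for the second after the job is handed in, with the robot touching nothing.
It also fails if it takes over 64 s, if anything falls off the work surface, if the arm or the gripper's body presses on something with over 40 N, if the wrist force passes 120 N, or if a joint passes its speed limit or range.

## Robot

A 7-joint arm with a two-finger parallel gripper is mounted at the origin on the work surface. World frame = base frame: x ahead of the robot, y to its left, z up, the work surface at z = 0. Lengths are in m, angles in rad, forces in N, time in s.
With the tool pointing down it reaches from about 0.4 to 0.85 m from the base axis. Payload 4.5 kg.
Tool frame: the origin (TCP) lies between the finger pads, 19 mm behind the fingertips; this is the grasp point; z points along the fingers, y is the line along which they close (so a half turn about z gives the same grasp; the last joint's range is limited). The gripper opens to 85 mm and grips with 20 to 120 N. Pads are 22 mm wide; open, the fingers measure 114 mm over their backs; the gripper's body (76 mm by 85 mm) begins 54 mm behind the grasp point. The pads swing forward as they close: fully open they stand 13 mm farther back than shut.
Start: joints at [-1.153, 0.689, -0.195, 1.565, 0.157, 0.902, -0.215], TCP at [0.234, 0.58, 0.25] pointing down, gripper open.
Joint ranges: [-3.01, 3.01], [-0.46, 2.08], [-1.47, 1.51], [0.13, 2.56], [-1, 4.14], [0.04, 2.09], [-2.66, 2.66]. Speed limits (rad/s): [2.57, 2.57, 3.14, 3.14, 3.14, 3.14, 3.14].

## Interface

Orientations are given as a unit quaternion [x, y, z, w].
In Python, from cell import ctrl gives the robot as it stands. The module is installed in compiled form; this text tells all that it offers.
- The arm moves only by the tool arm_command, never from a script. Its argument "steps" is a list of rows, each an object with "hand": the opening, from 0 (shut) to 1 (fully open); "travel": the shift along the tool's x, y, z in cm, a list of three; "rot": the turn, a rotation vector about the tool's x, y, z in rad, a list of three. A call has 1 to 10 rows; each row shifts and turns the commanded pose from where the row before left it, along the tool's axes as they then stand; what a row does not reach is not made up. A row lasts 1/12 s, in which the tool goes at most 41.7 mm and 7.16 degrees, less where a joint would pass 70% of its speed; a pose out of reach is approached as far as the arm can. A call with a gripper value outside its range is refused whole. The fingers move at their own pace and stop on an object; "force" is the grip in N (left out, the last holds). Time passes only in rows, so rows that do not move let the fingers close. It gives the time, the measured TCP pose, the force, the opening and the grip force at its end, in the units of the state.
- ctrl.sense(): the state, without advancing time (a new reading comes with each control period).
- ctrl.camera(name): name is "scene" or "top"; returns the picture (400x640x3 uint8, red, green, blue); there is no depth.
- ctrl.camera_model(name): a dict with "camera_matrix" (3x3 intrinsics, pixels), "k1" (the pictures are not rectified: a ray, as slopes to the right and down, at radius r is drawn at 1 + k1 r^2 times it, then the intrinsics apply), "camera_from_world" (4x4, takes a point from world to camera coordinates). Camera axes: x right, y up, looking along -z (the intrinsics and any distortion apply to the point x, -y, -z); pixel columns grow to the right and rows downward; lengths in m; the calibration is good to about 2 mm. A picture is of the moment at which its call begins. camera_model takes no time and is no camera call.
- ctrl.hand_in(): hands the job in; it is judged then, once.
The state is a dict: "time_s": time; "joint_positions": joint angles; "qd": joint speeds; "effort": joint torques, N m; "tcp_pos": TCP position; "orientation": TCP orientation; "wrist_force": force on the tool from outside, world axes, zero at the start; "torque": the same for the moment, N m; "width": finger opening in m; "grip_force": force on a finger pad.
Only numpy, scipy, OpenCV 4.12 (cv2) and the standard library are available. Lean on these libraries where they do the work, as an engineer would, in place of code of your own. Each camera call takes 0.05 s, during which the arm holds its last target. There are 200 camera calls.

## Working session

There is one attempt and no reset: what is moved stays moved. The work goes in short steps, Python scripts to look and compute and a tool call to move; the robot and the scene stay as the last step left them, time stands still between calls to the robot, and variables do not carry over. Pictures are saved under pics/ and viewed, at most 10 in all, crops included, and the job is handed in when it is done.

Besides the shell and the picture viewer there is one more tool, called after "Emit:" as a command line: name --argument value ..., lists and objects as JSON in quotes. arm_command: Moves the arm, as the interface text tells. Its arguments: {"type":"object","properties":{"steps":{"type":"array"},"force":{"type":"number"}},"required":["steps"]}

```bash
mkdir -p pics
cat > h.py <<'E'
import numpy as np, cv2
from cell import ctrl
def snap(n,f):
    im=ctrl.camera(n); cv2.imwrite('pics/'+f,im[:,:,::-1]); return im
def ray(n,u,v):
    m=ctrl.camera_model(n);K=np.array(m['camera_matrix']);T=np.array(m['camera_from_world']);k=m['k1']
    d=np.array([(u-K[0,2])/K[0,0],(v-K[1,2])/K[1,1]]);s=d.copy()
    for _ in range(20): s=d/(1+k*(s@s))
    R=T[:3,:3];o=-R.T@T[:3,3];w=R.T@np.array([s[0],-s[1],-1]);return o,w
def plane(n,u,v,z):
    o,w=ray(n,u,v);return o+w*(z-o[2])/w[2]
def proj(n,p):
    m=ctrl.camera_model(n);K=np.array(m['camera_matrix']);T=np.array(m['camera_from_world']);k=m['k1']
    c=T[:3,:3]@np.array(p)+T[:3,3];s=np.array([c[0],-c[1]])/-c[2];s=s*(1+k*(s@s));return K[:2,:2]@s+K[:2,2]
def two(a,b):
    (o,w),(p,q)=ray('top',*a),ray('scene',*b)
    w=w/np.linalg.norm(w);q=q/np.linalg.norm(q)
    t=np.linalg.lstsq(np.c_[w,-q],p-o,rcond=None)[0];x,y=o+t[0]*w,p+t[1]*q
    return (x+y)/2,np.linalg.norm(x-y)
E
python3 - <<'E'
from h import *
np.set_printoptions(precision=4,suppress=True)
snap('top','t0.png');snap('scene','s0.png')
for n in('top','scene'):
    m=ctrl.camera_model(n);T=np.array(m['camera_from_world']);print(n,-T[:3,:3].T@T[:3,3],T[:3,:3],m['k1'],m['camera_matrix'])
print(ctrl.sense())
E
```

```text
top [0.5035 0.0005 1.0907] [[ 0.0117 -0.9999  0.011 ]
 [ 0.9953  0.0127  0.0956]
 [-0.0957  0.0098  0.9954]] -0.1033240122553621 [[403.5358   0.     316.9121]
 [  0.     403.5358 199.6517]
 [  0.       0.       1.    ]]
scene [0.9648 0.6158 0.6211] [[-0.8596  0.5108 -0.0125]
 [-0.3173 -0.5145  0.7966]
 [ 0.4005  0.6887  0.6044]] 0.007230031629449928 [[384.2333   0.     320.653 ]
 [  0.     384.2333 202.6522]
 [  0.       0.       1.    ]]
{'time_s': 0.1, 'joint_positions': array([-1.1532,  0.6899, -0.1945,  1.5663,  0.1573,  0.9025, -0.2151]), 'qd': array([ 0.0027, -0.0021, -0.0026, -0.0027,  0.0005, -0.0007,  0.0008]), 'effort': array([ -0.004 , -54.0611,  -1.2719, -15.8987,   0.0093,   0.0044,
         0.    ]), 'tcp_pos': array([0.2338, 0.579 , 0.2492]), 'orientation': array([ 0.1907,  0.9817, -0.0009, -0.0001]), 'wrist_force': array([-0.0132,  0.4372, -0.9514]), 'torque': array([-0.0209,  0.0041,  0.0077]), 'grip_force': 0.0, 'width': 0.08540126523377911}
```

View pics/t0.png

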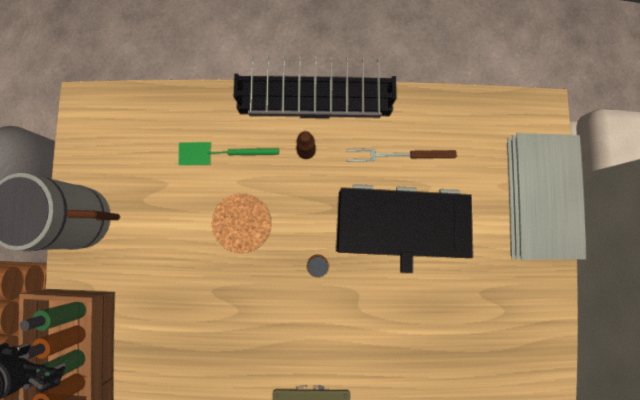

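View pics/s0.png

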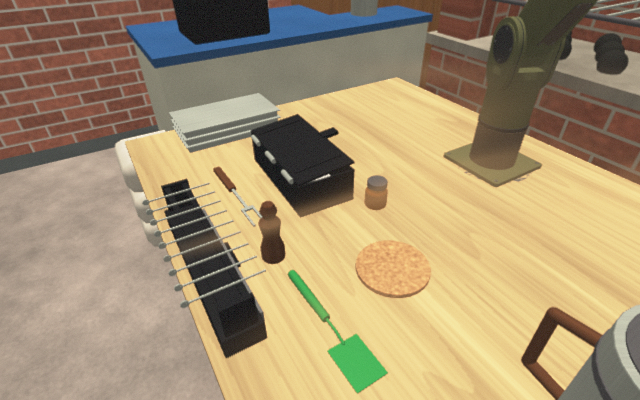

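The top picture shows the caddy lid at about (338–472, 188–257), its tab at (406,263), the trivet at (241,223) and the spice jar at (317,265). In the scene view the lid is nearly shut and the tab is near (330,132).

Run:
```python
from h import *
np.set_printoptions(precision=4,suppress=True)
t=cv2.imread('pics/t0.png');s=cv2.imread('pics/s0.png')
m=(t.max(2)<60).astype(np.uint8);m[:170]=0;m[300:]=0;m[:,:325]=0;m[:,500:]=0
m2=cv2.morphologyEx(m,cv2.MORPH_OPEN,np.ones((19,19)))
c=max(cv2.findContours(m2,0,2)[0],key=cv2.contourArea);r=cv2.minAreaRect(c);print(r);b=cv2.boxPoints(r)
for p in b: print(p,plane('top',*p,.095),plane('top',*p,.103))
tb=cv2.subtract(m,m2);n,l,st,ce=cv2.connectedComponentsWithStats(tb)
for i in range(1,n):
    if st[i,4]>50: print(st[i],ce[i],plane('top',*ce[i],.1))
h=cv2.cvtColor(t,cv2.COLOR_BGR2HSV)
q=((h[:,:,1]>100)&(h[:,:,2]>120)&(h[:,:,0]<16)).astype(np.uint8);q[:,:195]=0;q[:,290:]=0;q[:180]=0;q[270:]=0
q=cv2.morphologyEx(q,cv2.MORPH_CLOSE,np.ones((5,5)));c=max(cv2.findContours(q,0,2)[0],key=cv2.contourArea);e=cv2.minEnclosingCircle(c);print(e,plane('top',*e[0],.012))
a=cv2.resize(t[170:290,300:490],None,fx=4,fy=4,interpolation=2)[:,:760];bb=cv2.resize(s[100:220,240:400],None,fx=4.5,fy=4.5,interpolation=2)
g=lambda x:(255*(x/255.)**.5).astype(np.uint8)
cv2.imwrite('pics/c1.png',g(bb));
```

```text
((404.8535461425781, 222.5147247314453), (134.96621704101562, 63.56983947753906), 2.385944128036499)
[336.1057 251.4627] [ 0.4721 -0.058   0.095 ] [ 0.4724 -0.0575  0.103 ]
[338.7521 187.948 ] [ 0.6292 -0.0634  0.095 ] [ 0.6282 -0.0629  0.103 ]
[473.6014 193.5667] [ 0.6199 -0.4063  0.095 ] [ 0.6189 -0.403   0.103 ]
[470.955  257.0815] [ 0.46   -0.3961  0.095 ] [ 0.4604 -0.3929  0.103 ]
[400 255  13  17 189] [406.     262.9153] [ 0.4456 -0.2298  0.1   ]
((240.8913116455078, 222.8913116455078), 30.022228240966797) [0.5422 0.1925 0.012 ]
```

View pics/c1.png

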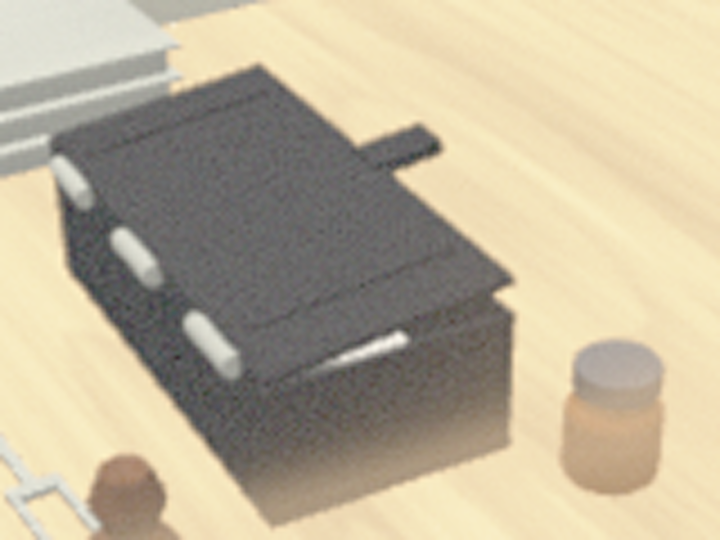

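The crop shows the lid slightly ajar: its near-left corner is at crop (513,280), with the rim below at (511,312). The tab ends at (440,145), and white pot shows through the gap at the left end.

Run:
```python
from h import *
np.set_printoptions(precision=4,suppress=True)
t=cv2.imread('pics/t0.png')
m=(t.max(2)<60).astype(np.uint8);m[:170]=0;m[300:]=0;m[:,:325]=0;m[:,500:]=0
def edge(rows,cols,axis,which):
    P=[]
    if axis==0:
        for c in cols: P.append((c,(np.where(m[:,c])[0][which])+(.5 if which else -.5)))
    else:
        for r in rows: P.append((np.where(m[r])[0][which]+(.5 if which else -.5),r))
    return cv2.fitLine(np.float32(P),cv2.DIST_HUBER,0,.01,.01).ravel()
L=edge(range(200,242),0,1,0);R=edge(range(205,247),0,1,-1);F=edge(0,[c for c in range(348,465) if not 398<=c<=415 and not 435<c<462 and not 350<c<375],0,0);N=edge(0,[c for c in range(345,465) if not 396<=c<=416],0,-1)
def X(a,b):
    A=np.c_[a[:2],-b[:2]];s=np.linalg.solve(A,b[2:]-a[2:]);return a[2:]+s[0]*a[:2]
q=lambda u,v:(240+u/4.5,100+v/4.5)
for n,a,b,p in(('HL',L,F,q(235,383)),('HR',R,F,q(52,140)),('NL',L,N,q(513,280)),('NR',R,N,q(262,65))):
    x=X(a,b);print(n,x,two(x,p),plane('top',*x,.103))
print(two((400,271.5),q(440,145)),two((412.5,271.5),q(420,124)))
for p in (q(511,312),): print('rim NL',plane('scene',*p,.095))
for p in (q(511,442),q(275,524)): print('base',plane('scene',*p,.0))
for a in((400,271.5),(412.5,271.5),(406,262.9)): print(plane('top',*a,.115),plane('top',*a,.125))
s=ctrl.sense();print(s['tcp_pos'])
```

```text
HL [339.0101 187.8031] (array([ 0.6359, -0.0678,  0.1001]), np.float64(0.015902112232050892)) [ 0.6286 -0.0635  0.103 ]
HR [469.9639 194.6574] (array([ 0.615 , -0.3942,  0.0988]), np.float64(0.0034566951092295075)) [ 0.616  -0.3935  0.103 ]
NL [335.9203 251.561 ] (array([ 0.4736, -0.0569,  0.1182]), np.float64(0.0024431733225399105)) [ 0.4721 -0.0571  0.103 ]
NR [471.9968 257.0573] (array([ 0.4591, -0.3888,  0.1167]), np.float64(0.004480159715347963)) [ 0.4604 -0.3956  0.103 ]
(array([ 0.426 , -0.2095,  0.1231]), np.float64(0.00115983991541404)) (array([ 0.4248, -0.2382,  0.1254]), np.float64(0.00468114273027811))
rim NL [ 0.4728 -0.0606  0.095 ]
base [ 0.4671 -0.0622  0.    ]
base [ 0.6255 -0.068   0.    ]
[ 0.4258 -0.2116  0.115 ] [ 0.4266 -0.2095  0.125 ]
[ 0.4259 -0.2422  0.115 ] [ 0.4267 -0.2397  0.125 ]
[ 0.4465 -0.2263  0.115 ] [ 0.4471 -0.224   0.125 ]
[0.2338 0.579  0.2492]
```

Emit:
arm_command --steps '[{"hand":1,"travel":[0,0,0],"rot":[0,0,-0.0868]},{"hand":1,"travel":[0,0,0],"rot":[0,0,-0.0868]},{"hand":1,"travel":[0,0,0],"rot":[0,0,-0.0868]},{"hand":1,"travel":[0,0,0],"rot":[0,0,-0.0868]},{"hand":1,"travel":[-1.4,-2.4,0],"rot":[0,0,0]},{"hand":1,"travel":[-1.4,-2.4,0],"rot":[0,0,0]},{"hand":1,"travel":[-1.4,-2.4,0],"rot":[0,0,0]},{"hand":1,"travel":[-1.4,-2.4,0],"rot":[0,0,0]},{"hand":1,"travel":[-1.4,-2.4,0],"rot":[0,0,0]},{"hand":1,"travel":[-1.4,-2.4,0],"rot":[0,0,0]}]'

```text
time_s: 0.93
tcp_pos: [0.313, 0.4311, 0.2497]
orientation: [0.018, 1.0, -0.0, -0.0]
wrist_force: [0.5, 0.4, -0.6]
width: 0.0855
grip_force: 0.0
```

Emit:
arm_command --steps '[{"hand":1,"travel":[-1.4,-2.4,0],"rot":[0,0,0]},{"hand":1,"travel":[-1.4,-2.4,0],"rot":[0,0,0]},{"hand":1,"travel":[-1.4,-2.4,0],"rot":[0,0,0]},{"hand":1,"travel":[-1.4,-2.4,0],"rot":[0,0,0]},{"hand":1,"travel":[-1.4,-2.4,0],"rot":[0,0,0]},{"hand":1,"travel":[-1.4,-2.4,0],"rot":[0,0,0]},{"hand":1,"travel":[-1.4,-2.4,0],"rot":[0,0,0]},{"hand":1,"travel":[-1.4,-2.4,0],"rot":[0,0,0]},{"hand":1,"travel":[-1.4,-2.4,0],"rot":[0,0,0]},{"hand":1,"travel":[-1.4,-2.4,0],"rot":[0,0,0]}]'

```text
time_s: 1.77
tcp_pos: [0.4441, 0.1862, 0.2498]
orientation: [0.018, 1.0, -0.0, -0.0]
wrist_force: [0.5, 0.0, -0.4]
width: 0.0855
grip_force: 0.0
```

Emit:
arm_command --steps '[{"hand":1,"travel":[-0.07,-2.56,0],"rot":[0,0,0]},{"hand":1,"travel":[-0.07,-2.56,0],"rot":[0,0,0]},{"hand":1,"travel":[-0.07,-2.56,0],"rot":[0,0,0]},{"hand":1,"travel":[-0.07,-2.56,0],"rot":[0,0,0]},{"hand":1,"travel":[-0.07,-2.56,0],"rot":[0,0,0]},{"hand":1,"travel":[-0.07,-2.56,0],"rot":[0,0,0]},{"hand":1,"travel":[-0.07,-2.56,0],"rot":[0,0,0]},{"hand":1,"travel":[-0.07,-2.56,0],"rot":[0,0,0]},{"hand":1,"travel":[-0.07,-2.56,0],"rot":[0,0,0]},{"hand":1,"travel":[-0.07,-2.56,0],"rot":[0,0,0]}]'

```text
time_s: 2.6
tcp_pos: [0.4411, -0.0698, 0.2498]
orientation: [0.018, 1.0, 0.0, -0.0]
wrist_force: [-0.2, 0.7, 0.4]
width: 0.085
grip_force: 0.0
```

Emit:
arm_command --steps '[{"hand":1,"travel":[-0.07,-2.56,0],"rot":[0,0,0]},{"hand":1,"travel":[-0.07,-2.56,0],"rot":[0,0,0]},{"hand":1,"travel":[-0.07,-2.56,0],"rot":[0,0,0]},{"hand":1,"travel":[-0.07,-2.56,0],"rot":[0,0,0]},{"hand":1,"travel":[-0.07,-2.56,0],"rot":[0,0,0]},{"hand":1,"travel":[-0.07,-2.56,0],"rot":[0,0,0]},{"hand":1,"travel":[0,0,1.5],"rot":[0,0,0]},{"hand":1,"travel":[0,0,1.5],"rot":[0,0,0]},{"hand":1,"travel":[0,0,1.5],"rot":[0,0,0]},{"hand":1,"travel":[0,0,1.5],"rot":[0,0,0]}]'

```text
time_s: 3.43
tcp_pos: [0.4398, -0.2224, 0.1891]
orientation: [0.019, 1.0, 0.0, -0.0]
wrist_force: [-0.0, -0.0, -0.9]
width: 0.0852
grip_force: 0.0
```

Run:
```python
from h import *
a=snap('top','t1.png');b=snap('scene','s1.png');print(ctrl.sense()['tcp_pos'])
g=lambda x:(255*(x/255.)**.5).astype(np.uint8)
A=cv2.resize(a[170:290,330:480],None,fx=2.6,fy=2.6);B=cv2.resize(b[60:180,240:390],None,fx=2.6,fy=2.6)
cv2.imwrite('pics/c2.png',g(np.hstack([A,B])[:,:,::-1]))
```

```text
[ 0.43838326 -0.22163629  0.18801666]
```

View pics/c2.png

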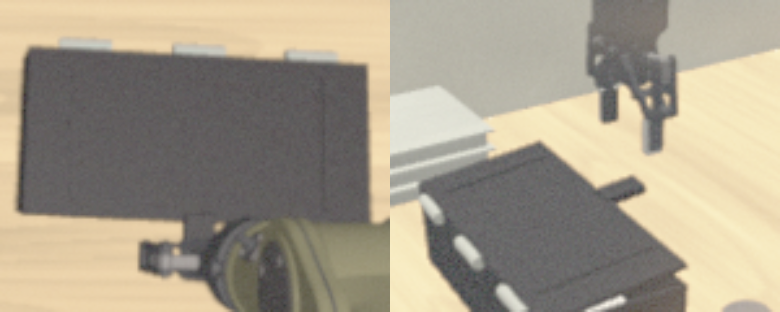

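The picture shows the fingers straddling the tab, ready to go down.

Emit:
arm_command --steps '[{"hand":1,"travel":[0,0,1.5],"rot":[0,0,0]},{"hand":1,"travel":[0,0,1.5],"rot":[0,0,0]},{"hand":1,"travel":[0,0,1.5],"rot":[0,0,0]},{"hand":1,"travel":[0,0,1.5],"rot":[0,0,0]},{"hand":0.55,"travel":[0,0,1.0],"rot":[0,0,0]},{"hand":0.3,"travel":[0,0,0],"rot":[0,0,0]},{"hand":0.2,"travel":[0,0,0],"rot":[0,0,0]},{"hand":0.1,"travel":[0,0,0],"rot":[0,0,0]},{"hand":0.1,"travel":[0,0,0],"rot":[0,0,0]},{"hand":0.1,"travel":[0,0,0],"rot":[0,0,0]}]' --force 30

```text
time_s: 4.37
tcp_pos: [0.4406, -0.2246, 0.1211]
orientation: [0.019, 1.0, -0.002, 0.001]
wrist_force: [0.3, -4.6, -0.1]
width: 0.0292
grip_force: 35.7
```

Emit:
arm_command --steps '[{"hand":0,"travel":[0,0,0],"rot":[0,0,0]},{"hand":0,"travel":[0,0,0],"rot":[0,0,0]},{"hand":0,"travel":[0,0,0],"rot":[0,0,0]}]'

```text
time_s: 4.62
tcp_pos: [0.4405, -0.2246, 0.1211]
orientation: [0.019, 1.0, -0.002, 0.001]
wrist_force: [0.2, -4.5, 0.1]
width: 0.0292
grip_force: 35.7
```

Emit:
arm_command --steps '[{"hand":0,"travel":[-0.18,0,-0.74],"rot":[0,0,0]},{"hand":0,"travel":[-0.18,0,-0.74],"rot":[0,0,0]},{"hand":0,"travel":[-0.18,0,-0.74],"rot":[0,0,0]},{"hand":0,"travel":[-0.18,0,-0.74],"rot":[0,0,0]},{"hand":0,"travel":[-0.2,0,-0.74],"rot":[0,0,0]},{"hand":0,"travel":[-0.33,0,-0.69],"rot":[0,0,0]},{"hand":0,"travel":[-0.33,0,-0.69],"rot":[0,0,0]},{"hand":0,"travel":[-0.33,0,-0.69],"rot":[0,0,0]},{"hand":0,"travel":[-0.33,0,-0.69],"rot":[0,0,0]},{"hand":0,"travel":[-0.33,0,-0.69],"rot":[0,0,0]}]'

```text
time_s: 5.45
tcp_pos: [0.4659, -0.2256, 0.1921]
orientation: [0.019, 1.0, -0.001, 0.001]
wrist_force: [3.7, -6.3, -9.1]
width: 0.0293
grip_force: 34.5
```

Emit:
arm_command --steps '[{"hand":0,"travel":[-0.47,0,-0.6],"rot":[0,0,0]},{"hand":0,"travel":[-0.47,0,-0.6],"rot":[0,0,0]},{"hand":0,"travel":[-0.47,0,-0.6],"rot":[0,0,0]},{"hand":0,"travel":[-0.47,0,-0.6],"rot":[0,0,0]},{"hand":0,"travel":[-0.47,0,-0.6],"rot":[0,0,0]},{"hand":0,"travel":[-0.58,0,-0.5],"rot":[0,0,0]},{"hand":0,"travel":[-0.58,0,-0.5],"rot":[0,0,0]},{"hand":0,"travel":[-0.58,0,-0.5],"rot":[0,0,0]},{"hand":0,"travel":[-0.58,0,-0.5],"rot":[0,0,0]},{"hand":0,"travel":[-0.58,0,-0.5],"rot":[0,0,0]}]'

```text
time_s: 6.28
tcp_pos: [0.5155, -0.2275, 0.2459]
orientation: [0.019, 1.0, -0.001, -0.003]
wrist_force: [0.3, -5.7, -9.8]
width: 0.0294
grip_force: 35.0
```

Emit:
arm_command --steps '[{"hand":0,"travel":[-0.67,0,-0.36],"rot":[0,0,0]},{"hand":0,"travel":[-0.67,0,-0.36],"rot":[0,0,0]},{"hand":0,"travel":[-0.67,0,-0.36],"rot":[0,0,0]},{"hand":0,"travel":[-0.67,0,-0.36],"rot":[0,0,0]},{"hand":0,"travel":[-0.67,0,-0.36],"rot":[0,0,0]},{"hand":0,"travel":[-0.73,0,-0.22],"rot":[0,0,0]},{"hand":0,"travel":[-0.73,0,-0.22],"rot":[0,0,0]},{"hand":0,"travel":[-0.73,0,-0.22],"rot":[0,0,0]},{"hand":0,"travel":[-0.73,0,-0.22],"rot":[0,0,0]},{"hand":0,"travel":[-0.73,0,-0.22],"rot":[0,0,0]}]'

```text
time_s: 7.12
tcp_pos: [0.5843, -0.2302, 0.2754]
orientation: [0.019, 1.0, -0.002, -0.004]
wrist_force: [-5.5, -3.8, -4.0]
width: 0.0295
grip_force: 36.6
```

Emit:
arm_command --steps '[{"hand":0,"travel":[-0.75,0,-0.12],"rot":[0,0,0]},{"hand":0,"travel":[-0.75,0,-0.1],"rot":[0,0,0]},{"hand":0,"travel":[-0.75,0,-0.08],"rot":[0,0,0]},{"hand":0,"travel":[-0.75,0,-0.06],"rot":[0,0,0]},{"hand":0,"travel":[-0.75,0,-0.02],"rot":[0,0,0]},{"hand":0,"travel":[-0.75,0,0.02],"rot":[0,0,0]},{"hand":0,"travel":[-0.7,0,0.04],"rot":[0,0,0]},{"hand":0,"travel":[-0.7,0,0.08],"rot":[0,0,0]},{"hand":0,"travel":[-0.6,0,0.1],"rot":[0,0,0]},{"hand":0,"travel":[-0.5,0,0.1],"rot":[0,0,0]}]'

```text
time_s: 7.95
tcp_pos: [0.6557, -0.233, 0.2767]
orientation: [0.02, 1.0, -0.002, -0.002]
wrist_force: [-4.6, -4.5, 3.2]
width: 0.0293
grip_force: 38.9
```

Emit:
arm_command --steps '[{"hand":0,"travel":[-0.3,0,0.05],"rot":[0,0,0]},{"hand":0,"travel":[-0.2,0,0.05],"rot":[0,0,0]},{"hand":0,"travel":[0,0,0],"rot":[0,0,0]},{"hand":0,"travel":[0,0,0],"rot":[0,0,0]}]'

```text
time_s: 8.28
tcp_pos: [0.6611, -0.2332, 0.2757]
orientation: [0.019, 1.0, -0.002, -0.001]
wrist_force: [-2.9, -4.9, 2.6]
width: 0.0293
grip_force: 38.9
```

Run:
```python
from h import *
a=snap('top','t2.png');b=snap('scene','s2.png');print(ctrl.sense()['tcp_pos'])
g=lambda x:(255*(x/255.)**.5).astype(np.uint8)
A=cv2.resize(a[150:290,320:480],None,fx=2.5,fy=2.5);B=cv2.resize(b[60:200,240:400],None,fx=2.5,fy=2.5)
cv2.imwrite('pics/c3.png',g(np.hstack([A,B])[:,:,::-1]))
```

```text
[ 0.66115966 -0.23318731  0.27568558]
```

View pics/c3.png

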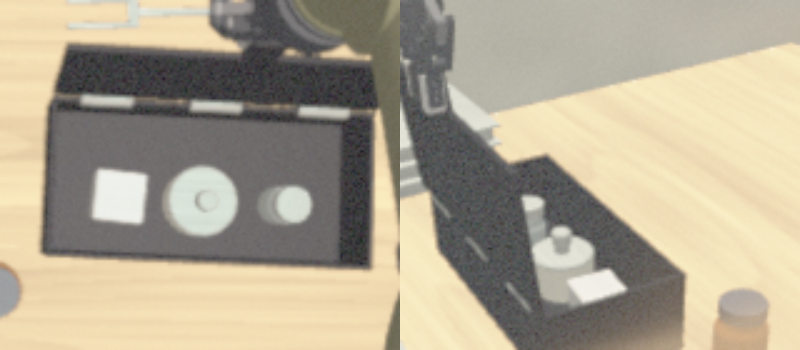

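Lid angle from the grip point is about 99°. In the crop the pot stands in the middle, with the knob at top (403,230) and scene (305,154). Next I release the tab and back off upwards.

Emit:
arm_command --steps '[{"hand":0.4,"travel":[0,0,0],"rot":[0,0,0]},{"hand":0.6,"travel":[0,0,0],"rot":[0,0,0]},{"hand":0.65,"travel":[0,0,0],"rot":[0,0,0]},{"hand":0.65,"travel":[0,0,0],"rot":[0,0,0]},{"hand":0.65,"travel":[0,0,-0.5],"rot":[0,0,0]},{"hand":0.65,"travel":[0,0,-1.5],"rot":[0,0,0]},{"hand":0.65,"travel":[0,0,-1.5],"rot":[0,0,0]},{"hand":0.65,"travel":[0,0,-1.5],"rot":[0,0,0]},{"hand":0.65,"travel":[0,0,-1.5],"rot":[0,0,0]},{"hand":0.65,"travel":[0,0,-1.5],"rot":[0,0,0]}]'

```text
time_s: 9.22
tcp_pos: [0.6632, -0.2299, 0.3561]
orientation: [0.018, 1.0, 0.0, 0.0]
wrist_force: [0.3, 0.4, 0.3]
width: 0.0555
grip_force: 0.0
```

Emit:
arm_command --steps '[{"hand":0.65,"travel":[2.3,0,0],"rot":[0,0,0]},{"hand":0.65,"travel":[2.3,0,0],"rot":[0,0,0]},{"hand":0.65,"travel":[2.3,0,0],"rot":[0,0,0]},{"hand":0.65,"travel":[2.3,0,0],"rot":[0,0,0]},{"hand":0.65,"travel":[2.2,0,0],"rot":[0,0,0]},{"hand":0.65,"travel":[2.0,0,0],"rot":[0,0,0]},{"hand":0.65,"travel":[0,0,0],"rot":[0,0,0]}]'

```text
time_s: 9.8
tcp_pos: [0.5254, -0.2258, 0.3556]
orientation: [0.019, 1.0, -0.001, -0.002]
wrist_force: [-0.9, 0.9, -0.6]
width: 0.055
grip_force: 0.0
```

Run:
```python
from h import *
np.set_printoptions(precision=4,suppress=True)
b=snap('scene','s3.png');print(ctrl.sense()['tcp_pos'])
a=cv2.imread('pics/t2.png');b=b[:,:,::-1]
# disc+knob from top
mk=(a.min(2)>70).astype(np.uint8);mk[:, :384]=0;mk[:,417]=0;mk[:,418:]=0;mk[:212]=0;mk[250:]=0
c=max(cv2.findContours(mk,0,2)[0],key=cv2.contourArea);e=cv2.minEnclosingCircle(c);print(e,plane('top',*e[0],.05))
k=(402.8,230.4);print('knob top',plane('top',*k,.082))
print(two(k,(304.8,153.5)))
for p in [(.5225,-.2265,.082),(.527,-.227,.082)]: print(proj('top',p),proj('scene',p))
g=lambda x:(255*(x/255.)**.5).astype(np.uint8)
A=cv2.resize(a[205:255,370:440],None,fx=5.7,fy=5.7,interpolation=2);B=cv2.resize(b[60:220,240:400],None,fx=2.5,fy=2.5,interpolation=2);A=cv2.copyMakeBorder(A,0,400-A.shape[0],0,0,0)
cv2.imwrite('pics/c4.png',g(np.hstack([A,B])))
```

```text
[ 0.5278 -0.2257  0.3558]
((399.7758483886719, 230.0), 15.0774507522583) [ 0.5274 -0.2254  0.05  ]
knob top [ 0.5257 -0.2262  0.082 ]
(array([ 0.5251, -0.227 ,  0.0761]), np.float64(0.0018314836619183837))
[402.9348 231.6793] [305.2803 151.4561]
[403.1221 229.8871] [303.7945 151.8029]
```

View pics/c4.png

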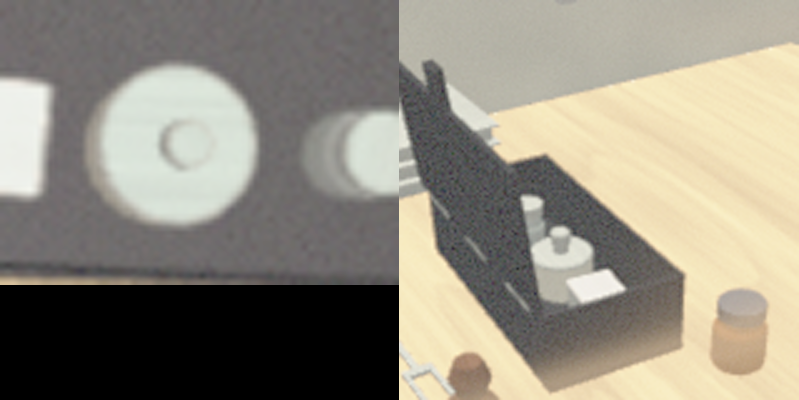

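The knob top is at crop (190,145), i.e. about (0.526, -0.227). The caddy lid stands on its own.

Emit:
arm_command --steps '[{"hand":0.65,"travel":[0.18,-0.13,2.5],"rot":[0,0,0]},{"hand":0.65,"travel":[0,0,2.5],"rot":[0,0,0]},{"hand":0.65,"travel":[0,0,2.5],"rot":[0,0,0]},{"hand":0.65,"travel":[0,0,2.5],"rot":[0,0,0]},{"hand":0.65,"travel":[0,0,2.5],"rot":[0,0,0]},{"hand":0.65,"travel":[0,0,2.5],"rot":[0,0,0]},{"hand":0.65,"travel":[0,0,2.5],"rot":[0,0,0]},{"hand":0.65,"travel":[0,0,2.5],"rot":[0,0,0]},{"hand":0.65,"travel":[0,0,2.0],"rot":[0,0,0]},{"hand":0.65,"travel":[0,0,0],"rot":[0,0,0]}]'

```text
time_s: 10.68
tcp_pos: [0.5263, -0.2255, 0.1312]
orientation: [0.018, 1.0, 0.001, -0.003]
wrist_force: [-0.4, 0.3, 0.2]
width: 0.0551
grip_force: 0.0
```

Emit:
arm_command --steps '[{"hand":0.65,"travel":[0,0,1.2],"rot":[0,0,0]},{"hand":0.65,"travel":[0,0,1.2],"rot":[0,0,0]},{"hand":0.65,"travel":[0,0,1.0],"rot":[0,0,0]},{"hand":0.65,"travel":[0,0,0.8],"rot":[0,0,0]},{"hand":0.65,"travel":[0,0,0.7],"rot":[0,0,0]},{"hand":0.65,"travel":[0,0,0],"rot":[0,0,0]}]'

```text
time_s: 11.18
tcp_pos: [0.5271, -0.2264, 0.085]
orientation: [0.018, 1.0, 0.0, -0.001]
wrist_force: [-0.3, 0.1, 0.2]
width: 0.0555
grip_force: 0.0
```

Emit:
arm_command --steps '[{"hand":0.65,"travel":[0.1,-0.05,0.4],"rot":[0,0,0]},{"hand":0.65,"travel":[0,0,0],"rot":[0,0,0]},{"hand":0.5,"travel":[0,0,0],"rot":[0,0,0]},{"hand":0.4,"travel":[0,0,0],"rot":[0,0,0]},{"hand":0.3,"travel":[0,0,0],"rot":[0,0,0]},{"hand":0.2,"travel":[0,0,0],"rot":[0,0,0]},{"hand":0.1,"travel":[0,0,0],"rot":[0,0,0]},{"hand":0,"travel":[0,0,0],"rot":[0,0,0]},{"hand":0,"travel":[0,0,0],"rot":[0,0,0]},{"hand":0,"travel":[0,0,0],"rot":[0,0,0]}]' --force 35

```text
time_s: 12.02
tcp_pos: [0.5266, -0.2271, 0.0824]
orientation: [0.018, 1.0, -0.0, 0.0]
wrist_force: [-1.8, 0.0, 5.5]
width: 0.0202
grip_force: 34.4
```

Emit:
arm_command --steps '[{"hand":0,"travel":[0,0,-0.3],"rot":[0,0,0]},{"hand":0,"travel":[0,0,-0.5],"rot":[0,0,0]},{"hand":0,"travel":[0,0,-0.8],"rot":[0,0,0]},{"hand":0,"travel":[0,0,-1.0],"rot":[0,0,0]},{"hand":0,"travel":[0,0,-1.5],"rot":[0,0,0]},{"hand":0,"travel":[0,0,-1.8],"rot":[0,0,0]},{"hand":0,"travel":[0,0,-2.0],"rot":[0,0,0]},{"hand":0,"travel":[0,0,-2.0],"rot":[0,0,0]},{"hand":0,"travel":[0,0,-1.5],"rot":[0,0,0]},{"hand":0,"travel":[0,0,-0.6],"rot":[0,0,0]}]'

```text
time_s: 12.85
tcp_pos: [0.5275, -0.2274, 0.2049]
orientation: [0.018, 1.0, -0.001, 0.002]
wrist_force: [0.0, -0.2, -1.2]
width: 0.0204
grip_force: 34.5
```

Run:
```python
from h import *
b=snap('scene','s4.png');s=ctrl.sense();print(s['tcp_pos'],s['wrist_force'],s['width'])
g=lambda x:(255*(x/255.)**.5).astype(np.uint8)
cv2.imwrite('pics/c5.png',g(cv2.resize(b[60:220,230:400],None,fx=3,fy=3,interpolation=2)[:,:,::-1]))
```

```text
[ 0.52759824 -0.22746426  0.20487857] [ 1.04789768  0.30422761 -1.33919955] 0.020298603357529386
```

View pics/c5.png

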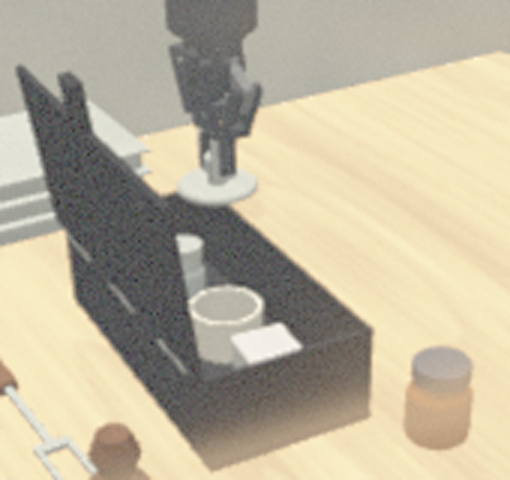

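The crop shows the lid held level above the caddy. The pot still stands open in its place and the caddy lid is upright.

Emit:
arm_command --steps '[{"hand":0,"travel":[0,0.8,0],"rot":[0,0,0]},{"hand":0,"travel":[0,1.6,0],"rot":[0,0,0]},{"hand":0,"travel":[0,2.2,0],"rot":[0,0,0]},{"hand":0,"travel":[0,2.2,0],"rot":[0,0,0]},{"hand":0,"travel":[0,2.2,0],"rot":[0,0,0]},{"hand":0,"travel":[0,2.2,0],"rot":[0,0,0]},{"hand":0,"travel":[0,2.2,0],"rot":[0,0,0]},{"hand":0,"travel":[0,2.2,0],"rot":[0,0,0]},{"hand":0,"travel":[0,2.2,0],"rot":[0,0,0]},{"hand":0,"travel":[0,2.2,0],"rot":[0,0,0]}]'

```text
time_s: 13.73
tcp_pos: [0.5324, -0.0254, 0.2007]
orientation: [0.018, 1.0, 0.0, -0.001]
wrist_force: [1.0, -0.2, -1.4]
width: 0.0201
grip_force: 34.4
```

Emit:
arm_command --steps '[{"hand":0,"travel":[0.1,2.2,0],"rot":[0,0,0]},{"hand":0,"travel":[0,2.2,0],"rot":[0,0,0]},{"hand":0,"travel":[0,2.2,0],"rot":[0,0,0]},{"hand":0,"travel":[0,2.2,0],"rot":[0,0,0]},{"hand":0,"travel":[0,2.2,0],"rot":[0,0,0]},{"hand":0,"travel":[0,2.2,0],"rot":[0,0,0]},{"hand":0,"travel":[0,2.2,0],"rot":[0,0,0]},{"hand":0,"travel":[0,2.2,0],"rot":[0,0,0]},{"hand":0,"travel":[0,2.2,0],"rot":[0,0,0]},{"hand":0,"travel":[0,2.0,0],"rot":[0,0,0]}]'

```text
time_s: 14.57
tcp_pos: [0.5391, 0.1926, 0.2006]
orientation: [0.018, 1.0, -0.0, -0.001]
wrist_force: [0.4, 0.2, -2.2]
width: 0.0204
grip_force: 34.4
```

Emit:
arm_command --steps '[{"hand":0,"travel":[0,0.4,0],"rot":[0,0,0]},{"hand":0,"travel":[0,0,0],"rot":[0,0,0]},{"hand":0,"travel":[0,0,1.0],"rot":[0,0,0]},{"hand":0,"travel":[0,0,2.0],"rot":[0,0,0]},{"hand":0,"travel":[0,0,2.5],"rot":[0,0,0]},{"hand":0,"travel":[0,0,2.5],"rot":[0,0,0]},{"hand":0,"travel":[0,0,2.0],"rot":[0,0,0]},{"hand":0,"travel":[0,0,2.0],"rot":[0,0,0]},{"hand":0,"travel":[0,0,1.0],"rot":[0,0,0]},{"hand":0,"travel":[0,0,0],"rot":[0,0,0]}]'

```text
time_s: 15.4
tcp_pos: [0.5389, 0.1922, 0.0691]
orientation: [0.019, 1.0, -0.002, -0.003]
wrist_force: [-0.3, 0.3, -2.4]
width: 0.0205
grip_force: 34.5
```

Emit:
arm_command --steps '[{"hand":0,"travel":[0,0,0.5],"rot":[0,0,0]},{"hand":0,"travel":[0,0,0.4],"rot":[0,0,0]},{"hand":0,"travel":[0,0,0.3],"rot":[0,0,0]},{"hand":0,"travel":[0,0,0.2],"rot":[0,0,0]},{"hand":0,"travel":[0,0,0.1],"rot":[0,0,0]},{"hand":0,"travel":[0,0,0.1],"rot":[0,0,0]},{"hand":0,"travel":[0,0,0],"rot":[0,0,0]},{"hand":0,"travel":[0,0,0],"rot":[0,0,0]}]'

```text
time_s: 16.07
tcp_pos: [0.5409, 0.1948, 0.0561]
orientation: [0.018, 1.0, 0.0, 0.0]
wrist_force: [-0.3, -0.2, -2.3]
width: 0.0204
grip_force: 34.5
```

Emit:
arm_command --steps '[{"hand":0,"travel":[0,0,0.1],"rot":[0,0,0]},{"hand":0,"travel":[0,0,0.1],"rot":[0,0,0]},{"hand":0,"travel":[0,0,0],"rot":[0,0,0]},{"hand":0,"travel":[0,0,0],"rot":[0,0,0]}]'

```text
time_s: 16.4
tcp_pos: [0.5407, 0.1947, 0.0538]
orientation: [0.018, 1.0, 0.0, -0.0]
wrist_force: [-0.9, 0.0, -0.7]
width: 0.02
grip_force: 34.5
```

Emit:
arm_command --steps '[{"hand":0,"travel":[0,0,0.1],"rot":[0,0,0]},{"hand":0,"travel":[0,0,0.1],"rot":[0,0,0]},{"hand":0,"travel":[0,0,0.1],"rot":[0,0,0]},{"hand":0,"travel":[0,0,0],"rot":[0,0,0]},{"hand":0,"travel":[0,0,0],"rot":[0,0,0]}]'

```text
time_s: 16.82
tcp_pos: [0.5407, 0.1947, 0.0508]
orientation: [0.018, 1.0, -0.0, -0.0]
wrist_force: [0.6, -0.4, -1.2]
width: 0.0202
grip_force: 34.5
```

Emit:
arm_command --steps '[{"hand":0,"travel":[0,0,0.1],"rot":[0,0,0]},{"hand":0,"travel":[0,0,0.1],"rot":[0,0,0]},{"hand":0,"travel":[0,0,0],"rot":[0,0,0]},{"hand":0,"travel":[0,0,0],"rot":[0,0,0]}]'

```text
time_s: 17.15
tcp_pos: [0.5407, 0.1947, 0.0488]
orientation: [0.018, 1.0, -0.0, -0.0]
wrist_force: [-0.2, -0.2, -1.0]
width: 0.0205
grip_force: 34.5
```

Emit:
arm_command --steps '[{"hand":0,"travel":[0,0,0.1],"rot":[0,0,0]},{"hand":0,"travel":[0,0,0.05],"rot":[0,0,0]},{"hand":0,"travel":[0,0,0],"rot":[0,0,0]},{"hand":0,"travel":[0,0,0],"rot":[0,0,0]}]'

```text
time_s: 17.48
tcp_pos: [0.5408, 0.1947, 0.0484]
orientation: [0.018, 1.0, 0.0, 0.0]
wrist_force: [-2.2, -1.3, 7.3]
width: 0.0206
grip_force: 35.2
```

Contact is made at 7 N, so I open and rise straight up.

Emit:
arm_command --steps '[{"hand":0.3,"travel":[0,0,-0.05],"rot":[0,0,0]},{"hand":0.4,"travel":[0,0,0],"rot":[0,0,0]},{"hand":0.5,"travel":[0,0,0],"rot":[0,0,0]},{"hand":0.6,"travel":[0,0,0],"rot":[0,0,0]},{"hand":0.6,"travel":[0,0,-0.5],"rot":[0,0,0]},{"hand":0.6,"travel":[0,0,-1.5],"rot":[0,0,0]},{"hand":0.6,"travel":[0,0,-2.5],"rot":[0,0,0]},{"hand":0.6,"travel":[0,0,-3.0],"rot":[0,0,0]},{"hand":0.6,"travel":[0,0,-3.0],"rot":[0,0,0]},{"hand":0.6,"travel":[0,0,-3.0],"rot":[0,0,0]}]'

```text
time_s: 18.32
tcp_pos: [0.5404, 0.1945, 0.1844]
orientation: [0.018, 1.0, -0.0, -0.0]
wrist_force: [0.3, 0.1, -0.1]
width: 0.0513
grip_force: 0.0
```

Emit:
arm_command --steps '[{"hand":0.6,"travel":[2,2,-1.5],"rot":[0,0,0]},{"hand":0.6,"travel":[2,2,-1.5],"rot":[0,0,0]},{"hand":0.6,"travel":[1.5,3,0],"rot":[0,0,0]},{"hand":0.6,"travel":[1,3,0],"rot":[0,0,0]},{"hand":0.6,"travel":[1,3,0],"rot":[0,0,0]},{"hand":0.6,"travel":[1,3,0],"rot":[0,0,0]},{"hand":0.6,"travel":[1,2,0],"rot":[0,0,0]},{"hand":0.6,"travel":[0,0,0],"rot":[0,0,0]},{"hand":0.6,"travel":[0,0,0],"rot":[0,0,0]}]'

```text
time_s: 19.07
tcp_pos: [0.4511, 0.3796, 0.213]
orientation: [0.017, 1.0, 0.0, -0.0]
wrist_force: [0.0, -0.2, -0.1]
width: 0.0514
grip_force: 0.0
```

Run:
```python
from h import *
np.set_printoptions(precision=4,suppress=True)
a=snap('top','t6.png');b=snap('scene','s6.png');s=ctrl.sense();print(s['tcp_pos'],s['time_s'])
H=np.array([.626,-.2305]);ex=np.array([.9993,-.037])
for th in (95,100,105):
    r=np.radians(th)
    for d in (-.187,-.202):
        x=d*np.cos(r)+.006*np.sin(r);z=.095-d*np.sin(r)+.006*np.cos(r);p=[*(H+ex*x),z];print(th,d,proj('top',p),proj('scene',p))
A=cv2.resize(a[130:280,180:490],None,fx=2.5,fy=2.5);B=cv2.resize(b[50:310,220:450],None,fx=1.0,fy=1.0)
g=lambda x:(255*(x/255.)**.6).astype(np.uint8)
C=np.zeros((600,776,3),np.uint8);C[:375,:775]=A
B=cv2.resize(b[85:310,190:450],(260,225));C[375:600,:260]=B
D=cv2.resize(b[75:150,235:325],(270,225));C[375:600,270:540]=D
cv2.imwrite('pics/c6.png',g(C[:,:,::-1]))
```

```text
[0.4529 0.3767 0.2129] 19.1667
95 -0.187 [426.1845 168.6668] [254.9985  91.3016]
95 -0.202 [428.2503 166.7616] [253.7378  85.238 ]
100 -0.187 [425.9633 161.2056] [248.7263  93.6731]
100 -0.202 [427.9982 158.5678] [246.8766  87.7788]
105 -0.187 [425.5495 154.1039] [242.5908  96.6133]
105 -0.202 [427.5306 150.7817] [240.1593  90.95  ]
```

View pics/c6.png

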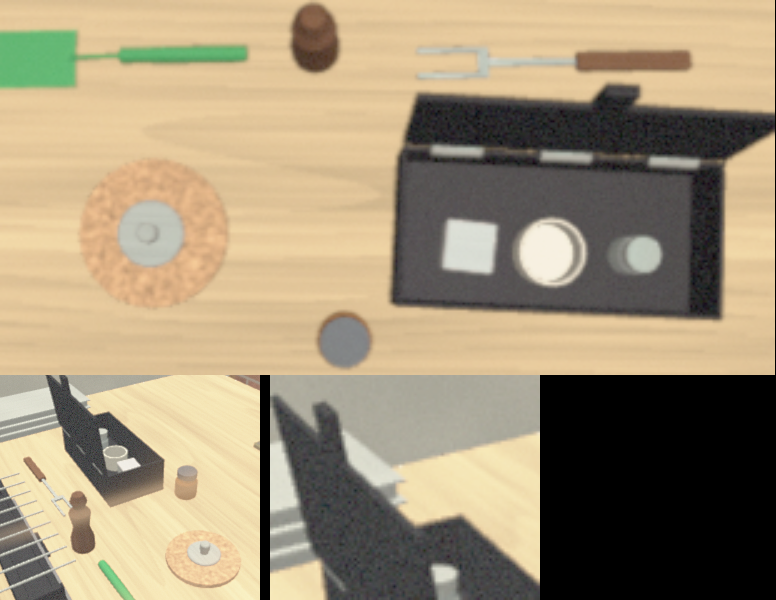

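The crop shows the steel lid knob up near the middle of the trivet (150,232), with the pot open in place. The caddy lid's tab tip is at top (428,167) and scene (254,87), which suggests nearer 95° than 100°, so I measure it.

Run:
```python
from h import *
np.set_printoptions(precision=4,suppress=True)
print(two((428,166.8),(254,86.7)),two((346,167.2),(237.3,82.3)))
H=np.array([.626,-.2305]);ex=np.array([.9993,-.037]);ey=np.array([.037,.9993])
for th in (93,95,97,100):
    r=np.radians(th);o=[]
    for d,n,y in ((-.202,.012,.015),(-.202,.012,-.015),(-.202,0,.015),(-.160,0,.165),(-.160,.008,.165)):
        p=[*(H+ex*(d*np.cos(r)+n*np.sin(r))+ey*y),.095-d*np.sin(r)+n*np.cos(r)];o+=[proj('top',p),proj('scene',p)]
    print(th,np.round(np.array(o).reshape(-1,4),1).tolist())
a=cv2.imread('pics/t6.png');b=cv2.imread('pics/s6.png')
g=lambda x:(255*(x/255.)**.5).astype(np.uint8)
A=cv2.resize(a[155:205,335:455],(720,300),interpolation=2);B=cv2.resize(b[75:125,230:290],(360,300),interpolation=2)
C=np.zeros((600,720,3),np.uint8);C[:300]=A;C[300:,:360]=B
s3=cv2.imread('pics/s3.png');C[300:,360:]=cv2.resize(s3[75:125,230:290],(360,300),interpolation=2)
cv2.imwrite('pics/c7.png',g(C))
```

```text
(array([ 0.6497, -0.2316,  0.2922]), np.float64(0.0008899508386577491)) (array([ 0.6848, -0.0801,  0.3489]), np.float64(0.1026194921099512))
93 [[421.0, 166.8, 256.4, 87.0], [435.6, 167.6, 251.9, 83.0], [421.0, 172.6, 261.2, 85.8], [344.9, 173.2, 290.3, 126.8], [345.1, 169.5, 286.9, 127.9]]
95 [[420.9, 163.5, 253.6, 87.9], [435.5, 164.3, 249.1, 83.9], [421.0, 169.2, 258.4, 86.6], [345.0, 170.6, 287.9, 127.6], [345.2, 166.9, 284.5, 128.7]]
97 [[420.8, 160.2, 250.9, 89.0], [435.4, 161.0, 246.4, 85.0], [420.9, 165.9, 255.6, 87.4], [345.1, 168.0, 285.6, 128.4], [345.2, 164.4, 282.2, 129.7]]
100 [[420.7, 155.4, 246.7, 90.7], [435.1, 156.2, 242.4, 86.7], [420.8, 160.9, 251.5, 88.9], [345.2, 164.3, 282.0, 129.9], [345.3, 160.7, 278.7, 131.3]]
```

View pics/c7.png

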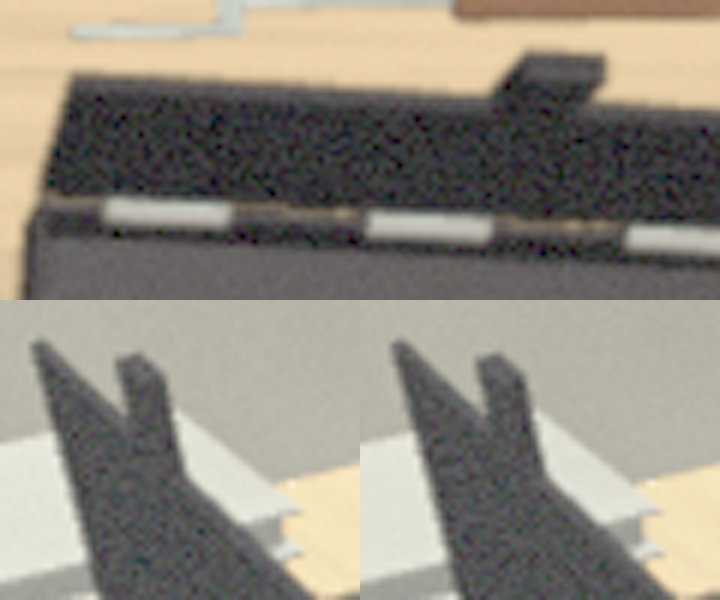

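Run:
```python
from h import *
np.set_printoptions(precision=4,suppress=True)
a=cv2.imread('pics/t6.png').max(2).astype(float)
ex=np.array([.9993,-.037])
def edge(c,lo,hi):  # dark->bright subpixel going down
    col=a[lo:hi,c];d=np.diff(col);i=d.argmax();w=d[max(0,i-1):i+2];return lo+(w*np.arange(max(0,i-1),i+2)[:len(w)]).sum()/w.sum()+.5
F=[];
for c in range(350,462,6):
    p=plane('top',c,edge(c,240,268),.095);F.append((p[:2]-[0,-.2305])@ex)
print('front',np.median(F),'hinge',np.median(F)+.16, np.std(F))
for u,v in((380,190),(427,192.5),(343.3,188.7)):
    p=plane('top',u,v,.095);print('back rim',(p[:2]-[0,-.2305])@ex)
for u,v in((354,194.7),(406.7,192.5)): print(plane('top',u,v,.095))
# lid back corners seen at top: tab and panel tops
for u,v,z in((422.5,163.8,.293),(435.8,164.2,.293),(347,167.5,.252)):
    p=plane('top',u,v,z);print('lid back',(p[:2]-[0,-.2305])@ex)
```

```text
front 0.4639755670133588 hinge 0.6239755670133588 0.00037610954290269
back rim 0.6226991731335336
back rim 0.6224664711476833
back rim 0.621310740588238
[ 0.6128 -0.1014  0.095 ]
[ 0.6201 -0.2338  0.095 ]
lid back 0.6550982854299068
lid back 0.6558162478096327
lid back 0.646731560768382
```

The lid stands at about 96°; the tab lagged in the pads. There is time to mend it, so I re-grip the tab and lean it about 4° further.

Emit:
arm_command --steps '[{"hand":0.65,"travel":[-1.08,-2.5,-1.5],"rot":[0,0,0]},{"hand":0.65,"travel":[-1.08,-3,-1.5],"rot":[0,0,0]},{"hand":0.65,"travel":[-1.08,-3,-1.5],"rot":[0,0,0]},{"hand":0.65,"travel":[-1.08,-3,-1.5],"rot":[0,0,0]},{"hand":0.65,"travel":[-1.08,-3,-1.5],"rot":[0,0,0]},{"hand":0.65,"travel":[-1.08,-3,-1.5],"rot":[0,0,0]},{"hand":0.65,"travel":[-1.08,-3,-1.5],"rot":[0,0,0]},{"hand":0.65,"travel":[-1.08,-3,-1.5],"rot":[0,0,0]},{"hand":0.65,"travel":[-1.08,-3,-1.5],"rot":[0,0,0]},{"hand":0.65,"travel":[-1.08,-3,-1.5],"rot":[0,0,0]}]'

```text
time_s: 20.0
tcp_pos: [0.5494, 0.0753, 0.3637]
orientation: [0.02, 1.0, -0.001, -0.0]
wrist_force: [0.7, 0.0, 0.3]
width: 0.0555
grip_force: 0.0
```

Emit:
arm_command --steps '[{"hand":0.65,"travel":[-1.08,-3,0],"rot":[0,0,0]},{"hand":0.65,"travel":[-1.08,-3,0],"rot":[0,0,0]},{"hand":0.65,"travel":[-1.08,-3,0],"rot":[0,0,0]},{"hand":0.65,"travel":[-1.08,-3,0],"rot":[0,0,0]},{"hand":0.65,"travel":[-1.08,-3,0],"rot":[0,0,0]},{"hand":0.65,"travel":[-1.08,-3,0],"rot":[0,0,0]},{"hand":0.65,"travel":[-1.08,-3,0],"rot":[0,0,0]},{"hand":0.65,"travel":[-1.08,-3,0],"rot":[0,0,0]},{"hand":0.65,"travel":[-1.08,-3,0],"rot":[0,0,0]},{"hand":0.65,"travel":[-1.08,-2.5,0],"rot":[0,0,0]}]'

```text
time_s: 20.83
tcp_pos: [0.6452, -0.2248, 0.3627]
orientation: [0.021, 1.0, -0.001, -0.001]
wrist_force: [0.3, -0.7, 0.2]
width: 0.0557
grip_force: 0.0
```

Emit:
arm_command --steps '[{"hand":0.65,"travel":[0,0,0],"rot":[0,0,0]},{"hand":0.65,"travel":[0,0,0],"rot":[0,0,0]}]'

```text
time_s: 21.0
tcp_pos: [0.6453, -0.2235, 0.362]
orientation: [0.021, 1.0, -0.001, -0.001]
wrist_force: [1.0, 0.7, 0.3]
width: 0.0555
grip_force: 0.0
```

Emit:
arm_command --steps '[{"hand":0.65,"travel":[-0.2,-0.8,0],"rot":[0,0,0]},{"hand":0.65,"travel":[0,0,1],"rot":[0,0,0]},{"hand":0.65,"travel":[0,0,1.5],"rot":[0,0,0]},{"hand":0.65,"travel":[0,0,1.5],"rot":[0,0,0]},{"hand":0.65,"travel":[0,0,1.5],"rot":[0,0,0]},{"hand":0.65,"travel":[0,0,1.5],"rot":[0,0,0]},{"hand":0.65,"travel":[0,0,1],"rot":[0,0,0]},{"hand":0.65,"travel":[0,0,0],"rot":[0,0,0]}]'

```text
time_s: 21.67
tcp_pos: [0.6466, -0.2265, 0.28]
orientation: [0.018, 1.0, 0.001, -0.003]
wrist_force: [-1.3, -0.3, 0.2]
width: 0.0555
grip_force: 0.0
```

Emit:
arm_command --steps '[{"hand":0.5,"travel":[0,0,0],"rot":[0,0,0]},{"hand":0.4,"travel":[0,0,0],"rot":[0,0,0]},{"hand":0.3,"travel":[0,0,0],"rot":[0,0,0]},{"hand":0.2,"travel":[0,0,0],"rot":[0,0,0]},{"hand":0,"travel":[0,0,0],"rot":[0,0,0]},{"hand":0,"travel":[0,0,0],"rot":[0,0,0]},{"hand":0,"travel":[0,0,0],"rot":[0,0,0]}]' --force 40

```text
time_s: 22.25
tcp_pos: [0.6483, -0.2326, 0.2844]
orientation: [0.02, 1.0, -0.004, 0.001]
wrist_force: [0.2, -6.9, -1.1]
width: 0.0294
grip_force: 40.9
```

Emit:
arm_command --steps '[{"hand":0,"travel":[-0.2,0,0.02],"rot":[0,0,0]},{"hand":0,"travel":[-0.3,0,0.03],"rot":[0,0,0]},{"hand":0,"travel":[-0.3,0,0.04],"rot":[0,0,0]},{"hand":0,"travel":[-0.3,0,0.04],"rot":[0,0,0]},{"hand":0,"travel":[-0.3,0,0.05],"rot":[0,0,0]},{"hand":0,"travel":[0,0,0],"rot":[0,0,0]},{"hand":0,"travel":[0,0,0],"rot":[0,0,0]}]'

```text
time_s: 22.83
tcp_pos: [0.6609, -0.2332, 0.2823]
orientation: [0.02, 1.0, -0.004, -0.001]
wrist_force: [-2.0, -6.8, 0.1]
width: 0.0294
grip_force: 41.0
```

Run:
```python
from h import *
np.set_printoptions(precision=4,suppress=True)
a=snap('top','t8.png').max(2).astype(float);o=cv2.imread('pics/t6.png').max(2).astype(float)
ex=np.array([.9993,-.037])
for n,im in(('before',o),('now',a)):
  s=[]
  for c in range(352,374,2):
    col=im[150:182,c];i=np.diff(col).argmin();v=150+i+.5
    x=(plane('top',c,v,.25)[:2]-[0,-.2305])@ex-.623;s.append(x)
  x=np.median(s);print(n,x,90+np.degrees(np.arcsin((x-.008)/.16)))
print(ctrl.sense()['tcp_pos'])
```

```text
before 0.026787713192131246 96.74341177245869
now 0.03559384313882186 99.93096795508657
[ 0.6609 -0.2331  0.2823]
```

Now about 100°, so I release and back away.

Emit:
arm_command --steps '[{"hand":0.4,"travel":[0,0,0],"rot":[0,0,0]},{"hand":0.6,"travel":[0,0,0],"rot":[0,0,0]},{"hand":0.65,"travel":[0,0,0],"rot":[0,0,0]},{"hand":0.65,"travel":[0,0,0],"rot":[0,0,0]},{"hand":0.65,"travel":[0,0,-0.5],"rot":[0,0,0]},{"hand":0.65,"travel":[0,0,-1.5],"rot":[0,0,0]},{"hand":0.65,"travel":[0,0,-1.5],"rot":[0,0,0]},{"hand":0.65,"travel":[0,0,-1.5],"rot":[0,0,0]},{"hand":0.65,"travel":[0,0,-1.5],"rot":[0,0,0]},{"hand":0.65,"travel":[0,0,-1.5],"rot":[0,0,0]}]'

```text
time_s: 23.72
tcp_pos: [0.6627, -0.2274, 0.3624]
orientation: [0.018, 1.0, 0.0, 0.0]
wrist_force: [0.6, -0.2, -0.6]
width: 0.0553
grip_force: 0.0
```

Emit:
arm_command --steps '[{"hand":0.65,"travel":[1.5,2,0],"rot":[0,0,0]},{"hand":0.65,"travel":[1.5,3,0],"rot":[0,0,0]},{"hand":0.65,"travel":[1.5,3,0],"rot":[0,0,0]},{"hand":0.65,"travel":[1.5,3,0],"rot":[0,0,0]},{"hand":0.65,"travel":[1.5,3,0],"rot":[0,0,0]},{"hand":0.65,"travel":[1.5,3,0],"rot":[0,0,0]},{"hand":0.65,"travel":[1.5,3,0],"rot":[0,0,0]},{"hand":0.65,"travel":[1.5,3,0],"rot":[0,0,0]},{"hand":0.65,"travel":[0,0,0],"rot":[0,0,0]},{"hand":0.65,"travel":[0,0,0],"rot":[0,0,0]}]'

```text
time_s: 24.55
tcp_pos: [0.5504, 0.0092, 0.3621]
orientation: [0.015, 1.0, 0.001, 0.001]
wrist_force: [0.5, -1.6, -0.2]
width: 0.0554
grip_force: 0.0
```

Run:
```python
from h import *
b=snap('scene','s9.png');s=ctrl.sense();print(s['tcp_pos'],s['time_s'])
im=snap('top','t9.png').max(2).astype(float);ex=np.array([.9993,-.037]);q=[]
for c in range(352,374,2):
    i=np.diff(im[150:182,c]).argmin();q.append((plane('top',c,150.5+i,.25)[:2]-[0,-.2305])@ex-.623)
print(90+np.degrees(np.arcsin((np.median(q)-.008)/.16)))
```

```text
[0.55104099 0.00700783 0.36185847] 24.6
100.01225754167675
```

View pics/s9.png

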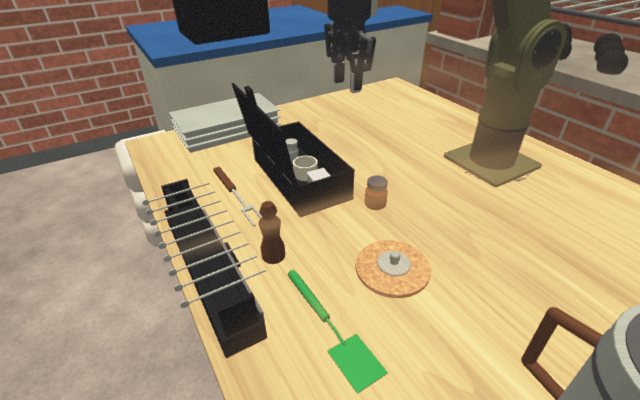

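The picture shows the caddy lid standing at about 100° and the pot open in the caddy (305,168). The steel lid is knob up on the trivet (394,263), everything else is in place, and the arm is clear.

```bash
python3 -c "
from cell import ctrl
print(ctrl.hand_in())"
```

```text
the job is handed in; nothing more can be done
None
```

The job is handed in, verdict not shown: the caddy lid stands at about 100° by camera, nudged there from about 96° only after the steel lid was placed knob up on the trivet; the pot and other things look undisturbed.

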